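Sort the measured samples and adapter into their holders beside the film meter

ROBOT

A 6-joint arm with a two-finger parallel gripper is mounted at the origin on a cart in front of the work surface, level with it; the furniture and walls round the work are solid. World frame = base frame: x ahead of the robot, y to its left, z up, the work surface at z = 0. Lengths are in m, angles in rad, forces in N, time in s.
With the tool pointing down it reaches from about 0.35 to 0.975 m from the base axis. Payload 4.9 kg.
Tool frame: the origin (TCP) lies midway between the tips of the shut fingers; the grasp point (between the pads) lies 19 mm behind it; z points along the fingers, y is the line along which they close (so a half turn about z gives the same grasp; the last joint's range is limited). The gripper opens to 85 mm and grips with 20 to 120 N. Pads are 22 mm wide; open, the fingers measure 114 mm over their backs; the gripper's body (76 mm by 85 mm) begins 54 mm behind the grasp point. The pads swing forward as they close: fully open they stand 13 mm farther back than shut.
Start: joints at [-1.228, 0.053, 1.613, -0, 1.476, -0.119], TCP at [0.278, -0.56, 0.231] pointing down, gripper open.
Joint ranges: [-3.01, 3.01], [-1.01, 2.22], [0.06, 2.58], [-1.02, 4.17], [0.09, 2.62], [-3.14, 3.14]. Speed limits (rad/s): [2.57, 2.57, 3.14, 3.14, 3.14, 3.14].

INTERFACE

Orientations are given as a rotation vector (axis times angle).
In Python, from station import ctrl gives the robot as it stands.
- The arm moves only by the tool step_arm, never from a script. Its argument "targets" is a list of rows, each an object with "travel": the shift along the world's x, y, z as a fraction of full scale, a list of three; "angular": the turn, a rotation vector about the world's x, y, z as a fraction of full scale, a list of three; "gripper": the opening, from 0 (shut) to 1 (fully open). In form: [{"travel": [x, y, z], "angular": [rx, ry, rz], "gripper": gripper}, ...]. A call has 1 to 10 rows; each row is the pose to reach, as a shift and turn from the pose commanded when the call began; what a row does not reach only later rows make up. Full scale, the value 1, is 0.6 m for a shift and pi/4 rad for a turn. A row lasts 1/10 s, in which the tool goes at most 50 mm and 8.59 degrees, less where a joint would pass 70% of its speed; a pose out of reach is approached as far as the arm can. A call with a number of a shift or a turn outside -1 to 1 is refused whole. A call with a gripper value outside its range is refused whole. The fingers move at their own pace and stop on an object; "squeeze" is the grip in N (left out, the last holds). Time passes only in rows, so rows that repeat a pose let the fingers close. It gives the time, the measured TCP pose, the force, the opening and the grip force at its end, in the units of the state.
- ctrl.get_obs(): the state, without advancing time (a new reading comes with each control period).
- ctrl.get_image(name): name is "scene" or "top" or "wrist"; returns a dict with "img" (384x512x3 uint8, red, green, blue), "fx", "fy", "cx", "cy" (pixels), "D" ([k1, k2, p1, p2, k3] as OpenCV has them; the pictures are not rectified), "rvec" (rotation vector, rad) and "tvec" (3), from world to camera coordinates, as OpenCV has them. Camera axes: x right, y down, z forward; pixel columns grow to the right and rows downward; lengths in m; the calibration is good to about 2 mm. A picture is of the moment at which its call begins. There is no depth.
- ctrl.finish_job(): hands the job in; it is judged then, once.
The state is a dict: "t": time; "q": joint angles; "dq": joint speeds; "effort": joint torques, N m; "tool_pos": TCP position; "tool_rot": TCP orientation; "contact_force": force on the tool from outside, world axes, zero at the start; "wrist_torque": the same for the moment, N m; "opening": finger opening in m; "grip_force": force on a finger pad.
Only numpy, scipy, OpenCV 4.12 (cv2) and the standard library are available. Lean on these libraries where they do the work, as an engineer would, in place of code of your own. Each camera call takes 0.05 s, during which the arm holds its last target. There are 200 camera calls.

TASK

Clear up after a measuring run on the bench beside the film meter: stand the two loose vials in the two empty wells of the vial rack, lay the two waffle trays flat one on the other between the corner posts of the nest, and lay the fibre adapter the right way up in its cradle with its yellow ferrule at the notch. Keep the vials upright all the time and leave the petri dish where it is; its chips are still to be measured.

Things in the scene. Friction and masses are not known exactly. Their poses are not given: they have to be found in the camera images.
- white_vial: Clear-white screw-cap vial, standing, 23 mm diameter, 52 mm tall (cap 20 mm diameter from 41 mm up), about 22 g. Origin: centre of its underside, z up its axis.
- amber_vial: Brown glass screw-cap vial with a white cap, standing loose on the bench, 21 mm diameter, 48 mm tall (cap 18 mm diameter from 37 mm up), about 22 g. Origin: centre of its underside, z up its axis.
- black_tray: Black square waffle tray with small chips set in it, lying flat, 51 x 51 x 8 mm, about 30 g; a solid plate to the fingers, grip it by two facing edges. Origin: centre of its underside, x and y along its edges.
- pale_tray: White square waffle tray with small chips set in it, lying flat, 51 x 51 x 8 mm, about 30 g; a solid plate to the fingers, grip it by two facing edges. Origin: centre of its underside, x and y along its edges.
- fibre_adapter: Aluminium fibre adapter block lying on its flat base, screws on top, about 90 g: 32 mm wide (x), 45 mm long (y -17 to +28 mm), 26 mm high; a round yellow ferrule sticks out of its -y end (to y = -27 mm). Origin: on the underside, mid-width, 5.5 mm from the block's middle towards the ferrule. Grip it across its 32 mm width.
- vial_rack: Fixed grey rack, 145 (x) x 58 (y) x 22 mm high, three round wells 35 mm in diameter, 18 mm deep (floor 4 mm above the bench) at x = -44, 0 and +44 mm. A brown vial with a black cap stands fixed in the well at +44 mm (top 56 mm above the bench); the other two are empty, either vial may go in either. Origin: centre of its underside.
- tray_nest: Fixed square aluminium plate, 86 x 86 x 5 mm, with four black corner posts up to 23 mm above the bench; the square of 63 x 63 mm inside them takes two waffle trays, one on the other, either one below. The middle 49 mm of every side is open for the fingers. Origin: centre of its underside, x and y along its edges.
- adapter_cradle: Fixed white shallow lined bay for the adapter: outside 56 (x) x 70 mm (y -20 to 50), inside 46 x 60 mm (y -15 to 45), floor 4 mm, walls 14 mm above the bench. A notch 24 mm wide in the middle of its -y wall takes the ferrule. Origin: on the underside, 15 mm from the bay's middle towards the notch: bay middle at y = +15 mm (there the centred adapter's origin is at y = +9.5 mm).
- petri_dish: Clear round petri dish with two chips in it, 62 mm diameter, 14 mm high; loose, to be left where it is. Origin: centre of its underside.
Not all that is in view belongs to the job. There is more than one size of the fibre_adapter; the job needs the largest.

How it is judged:
By the outcome, as a careful person would: the job done as asked, in the order asked, and still so for the second after the job is handed in, with the robot touching nothing.
It also fails if it takes over 102 s, if anything falls off the work surface, if the arm or the gripper's body presses on something with over 40 N, if the wrist force passes 120 N, or if a joint passes its speed limit or range.

## Working session

There is one attempt and no reset: what is moved stays moved. The work goes in short steps, Python scripts to look and compute and a tool call to move; the robot and the scene stay as the last step left them, time stands still between calls to the robot, and variables do not carry over. Pictures are saved under pics/ and viewed, at most 14 in all, crops included, and the job is handed in when it is done.

Besides the shell and the picture viewer there is one more tool, called after "Request:" by a JSON object that holds its "name" and its "arguments", one argument or row to a line. step_arm: Moves the arm, as the interface text tells. Its arguments: {"type":"object","properties":{"targets":{"type":"array"},"squeeze":{"type":"number"}},"required":["targets"]}

```bash
ls; mkdir -p pics; cat > h.py <<'E'
import numpy as np, cv2
from station import ctrl
def grab(n,save):
    d=ctrl.get_image(n); np.save('pics/'+save+'.npy',d,allow_pickle=True)
    cv2.imwrite('pics/'+save+'.png',d['img'][:,:,::-1]); return d
def load(s): return np.load('pics/'+s+'.npy',allow_pickle=True).item()
def K(d): return np.array([[d['fx'],0,d['cx']],[0,d['fy'],d['cy']],[0,0,1.]])
def ray(d,uv):
    p=cv2.undistortPoints(np.array(uv,float).reshape(-1,1,2),K(d),np.array(d['D'],float))[:,0]
    R=cv2.Rodrigues(np.array(d['rvec'],float))[0]; c=-R.T@np.array(d['tvec'],float).ravel()
    return c,np.c_[p,np.ones(len(p))]@R
def plane(d,uv,z):
    c,r=ray(d,uv); return c+r*((z-c[2])/r[:,2])[:,None]
def proj(d,P): return cv2.projectPoints(np.array(P,float).reshape(-1,3),np.array(d['rvec'],float),np.array(d['tvec'],float),K(d),np.array(d['D'],float))[0][:,0]
E
python3 - <<'E'
from h import *
for n in ['scene','top','wrist']:
    d=grab(n,n+'0'); c,_=ray(d,[[256,192]]); print(n,c.round(3),d['fx'],plane(d,[[0,0],[511,0],[511,383],[0,383]],0)[:,:2].round(3).tolist())
a=[cv2.resize(cv2.imread(f'pics/{n}0.png'),(800,600)) for n in ['scene','top']]
for n,i in zip(['s','t'],a): cv2.imwrite(f'pics/{n}0big.png',i)
print(ctrl.get_obs())
E
```

```text
pics
scene [ 0.026 -0.624  0.575] 394.97041575485315 [[0.971, 2.584], [3.828, 0.131], [0.51, -0.729], [-0.019, -0.166]]
top [ 0.363 -0.167  1.065] 400.4336445199476 [[1.103, 0.616], [1.096, -0.951], [-0.009, -0.845], [-0.006, 0.516]]
wrist [ 0.339 -0.528  0.371] 290.6483463699191 [[0.322, -0.197], [0.592, -0.742], [0.13, -1.14], [-0.277, -0.325]]
{'t': 0.15, 'q': array([-1.22800711e+00,  5.32076513e-02,  1.61399215e+00,  3.64623906e-06,
        1.47599655e+00, -1.19017984e-01]), 'dq': array([-6.01279799e-04, -9.66853330e-04, -4.84706895e-03, -1.20597345e-06,
       -9.06991509e-05, -2.40401765e-04]), 'effort': array([ 4.72157244e-04, -3.94241309e+01, -3.70722163e+01, -9.45148531e-05,
        4.67677892e-03,  1.86365202e-05]), 'tool_pos': array([ 0.27830427, -0.55906923,  0.23033583]), 'tool_rot': array([-3.05666313e+00, -7.18610867e-01,  2.75454540e-04]), 'contact_force': array([ 0.85228515,  0.45263258, -1.16682882]), 'wrist_torque': array([-0.02168209,  0.01132292, -0.02444769]), 'grip_force': 0.0, 'opening': 0.0852755951942518}
```

View pics/t0big.png

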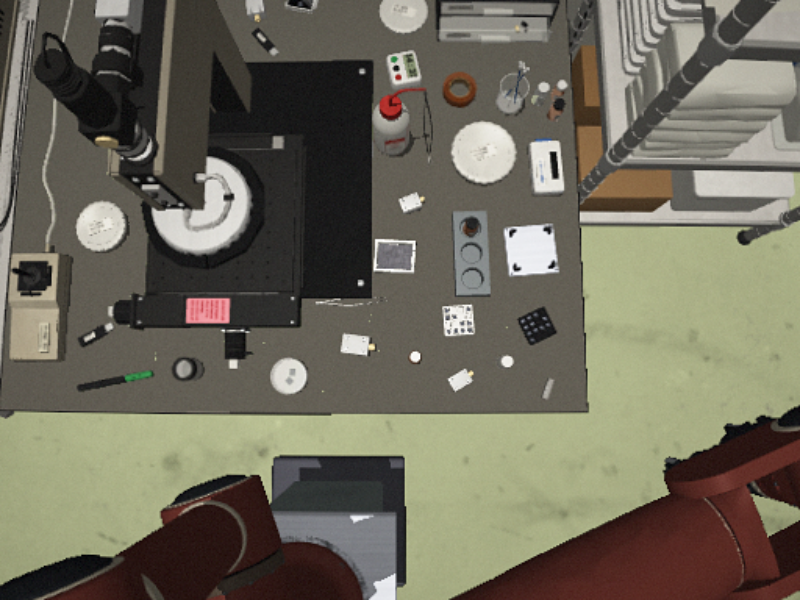

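View pics/s0big.png

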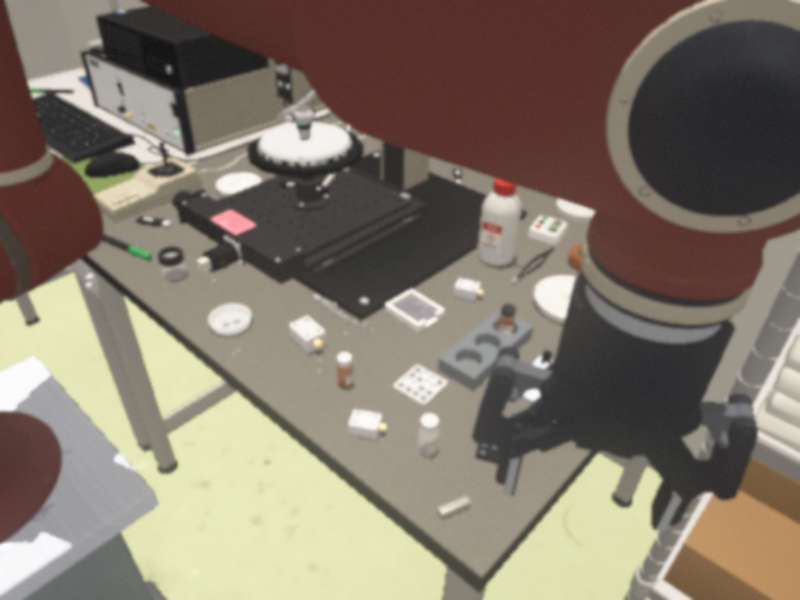

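The top view (800x600) shows three adapters: A (356,345), B (461,379) and C (411,202). The amber vial is at (416,357) and the white one at (507,362). The pale tray is at (459,320) and the black tray at (537,325). The rack is at (471,252), the nest at (531,250), the cradle at (395,256) and the dish at (289,376). A looks like the largest adapter, and I'll check that in a close crop.

```bash
python3 - <<'E'
from h import *
d=load('top0')
s=512/800
P=dict(A=(356,345),B=(461,379),C=(411,202),amber=(416,357),white=(507,362),pale=(459,320),black=(537,325),rack=(471,252),nest=(531,250),cradle=(395,256),dish=(289,376),well3=(470,227),well1=(471,276))
for k,v in P.items(): print(k,plane(d,[np.array(v)*s],0.0 if k not in('amber','white') else .05)[0].round(3))
im=cv2.imread('pics/top0.png')[120:264,210:370]
cv2.imwrite('pics/crop1.png',cv2.resize(im,(660,594),interpolation=cv2.INTER_CUBIC))
R=cv2.Rodrigues(ctrl.get_obs()['tool_rot'])[0];print(R.round(3))
w=load('wrist0'); c,r=ray(w,[[256,192]]); print(c,r, R.T@(c-ctrl.get_obs()['tool_pos']), R.T@r[0])
E
```

```text
A [ 0.429 -0.093  0.   ]
B [ 0.371 -0.271  0.   ]
C [ 0.68  -0.188  0.   ]
amber [ 0.406 -0.194  0.05 ]
white [ 0.398 -0.341  0.05 ]
pale [ 0.471 -0.269  0.   ]
black [ 0.462 -0.403  0.   ]
rack [ 0.59  -0.292  0.   ]
nest [ 0.593 -0.397  0.   ]
cradle [ 0.583 -0.16   0.   ]
dish [0.377 0.02  0.   ]
well3 [ 0.635 -0.291  0.   ]
well1 [ 0.548 -0.291  0.   ]
[[ 0.895  0.446 -0.001]
 [ 0.446 -0.895  0.002]
 [ 0.    -0.002 -1.   ]]
[ 0.33916148 -0.52844435  0.37147823] [[-0.24467324 -0.12396886 -0.96167169]] [ 0.06815515 -0.00052564 -0.14112852] [-0.27446639  0.00349565  0.96161411]
```

View pics/crop1.png

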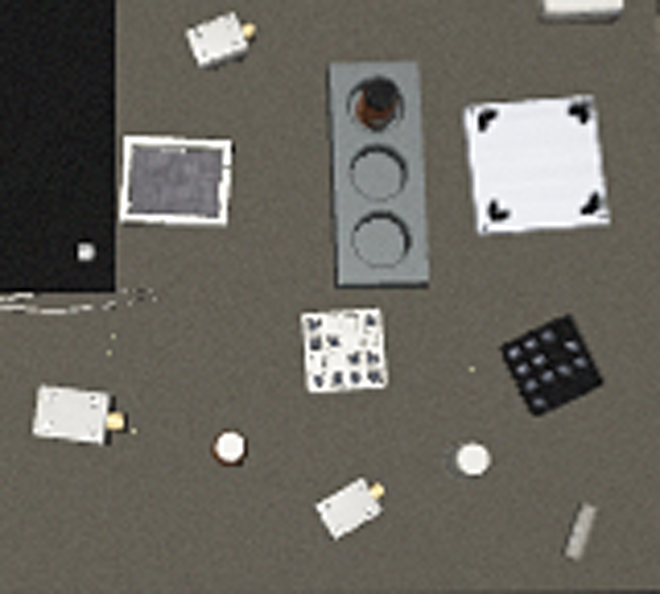

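The crop shows adapter A (body about 73 px long, at (72,415)) is longer than B (350,508) and C (218,40), so A is the one, with its yellow ferrule at (116,421). The wells at (378,173) and (380,240) are empty. The cradle is at (177,180), but I can't make out its notch yet, so I'm moving over the bench for a closer wrist view.

Request:
{"name": "step_arm", "arguments": {
  "targets": [
    {"travel": [0.453,0.515,0.067],"angular": [0,0,-0.589],"gripper": 1},
    {"travel": [0.453,0.515,0.067],"angular": [0,0,-0.589],"gripper": 1},
    {"travel": [0.453,0.515,0.067],"angular": [0,0,-0.589],"gripper": 1},
    {"travel": [0.453,0.515,0.067],"angular": [0,0,-0.589],"gripper": 1},
    {"travel": [0.453,0.515,0.067],"angular": [0,0,-0.589],"gripper": 1},
    {"travel": [0.453,0.515,0.067],"angular": [0,0,-0.589],"gripper": 1},
    {"travel": [0.453,0.515,0.067],"angular": [0,0,-0.589],"gripper": 1},
    {"travel": [0.453,0.515,0.067],"angular": [0,0,-0.589],"gripper": 1},
    {"travel": [0.453,0.515,0.067],"angular": [0,0,-0.589],"gripper": 1},
    {"travel": [0.453,0.515,0.067],"angular": [0,0,-0.589],"gripper": 1}
  ]
}}

```text
t: 1.15
tool_pos: [0.5515, -0.2487, 0.2715]
tool_rot: [-3.142, -0.005, 0.0]
contact_force: [-1.2, -0.1, -0.3]
opening: 0.0856
grip_force: 0.0
```

Request:
{"name": "step_arm", "arguments": {
  "targets": [
    {"travel": [0,0,0],"angular": [0,0,0],"gripper": 1},
    {"travel": [0,0,0],"angular": [0,0,0],"gripper": 1}
  ]
}}

```text
t: 1.35
tool_pos: [0.5493, -0.2517, 0.271]
tool_rot: [3.142, -0.004, -0.002]
contact_force: [-0.9, 0.5, 0.1]
opening: 0.0855
grip_force: 0.0
```

```bash
python3 - <<'E'
from h import *
d=grab('wrist','w1'); print(ctrl.get_obs()['q'].round(2))
cv2.imwrite('pics/w1big.png',cv2.resize(cv2.imread('pics/w1.png'),(800,600),interpolation=cv2.INTER_CUBIC))
E
```

```text
[-0.55 -0.02  1.62 -0.    1.54  1.02]
```

View pics/w1big.png

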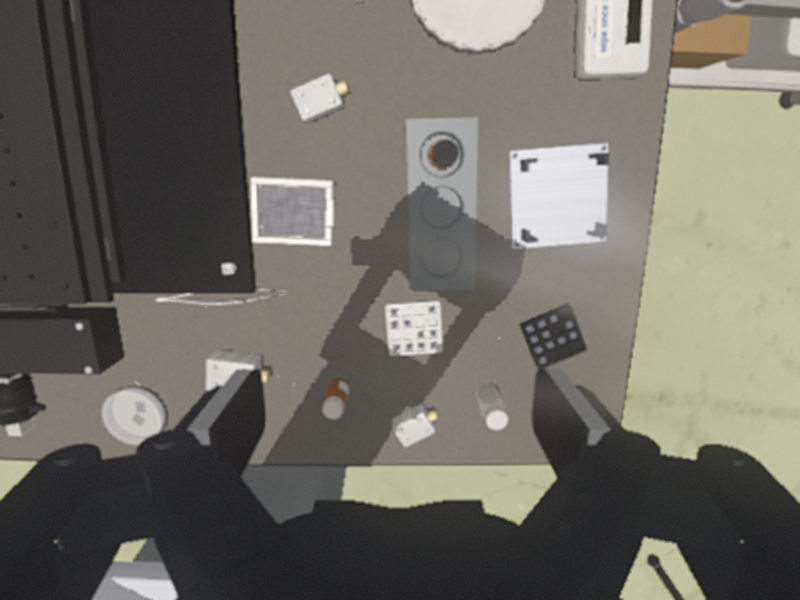

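The wrist view (800x600) shows everything: amber vial at (335,400), white vial (492,408), pale tray (414,328), black tray (553,335), rack (441,203), nest (560,195), cradle (292,212), and adapter A partly hidden by a finger at (235,370). Next I'll measure with masks and crop the cradle.

```bash
cat > m.py <<'E'
from h import *
def comp(mask,near):
    n,l,s,c=cv2.connectedComponentsWithStats(mask.astype(np.uint8))
    i=min((i for i in range(1,n) if s[i,4]>25),key=lambda i:np.hypot(*(c[i]-near)))
    cs=cv2.findContours((l==i).astype(np.uint8),cv2.RETR_EXTERNAL,cv2.CHAIN_APPROX_NONE)[0]
    return max(cs,key=len)[:,0].astype(float),c[i],s[i,4]
def rect(d,cnt,z):
    P=plane(d,cnt,z)[:,:2]*1000
    (c,s,a)=cv2.minAreaRect(P.astype(np.float32)); return np.round(c,1),np.round(s,1),round(a,1)
def hsv(d): return [x.astype(int) for x in cv2.split(cv2.cvtColor(d['img'],cv2.COLOR_RGB2HSV))]
E
python3 - <<'E'
from m import *
w=load('w1');t=load('top0');s=.64
T=lambda x,y:np.array([210+x/4.125,120+y/4.125])
for nm,d,pts in [('w',w,dict(nest=(560,195),cradle=(292,182),pale=(414,328),black=(553,335),rack=(441,130),A=(235,370),B=(413,428))),('t',t,dict(nest=(531,250),cradle=(395,241),pale=(459,320),black=(537,325),rack=(471,215),A=(356,345),B=(461,379),C=(411,202)))]:
    H,S,V=hsv(d)
    for k,p in pts.items():
        p=np.array(p)*s
        m = V<45 if k=='black' else ((V>90)&(V<150)&(H>85)&(H<125)&(S>15)) if k=='rack' else (V>150)&(S<50)
        if k=='rack' and nm=='w': m=(H>85)&(H<125)&(S>15)
        cnt,c,a=comp(m,p)
        if k=='pale': 
            m=cv2.morphologyEx(m.astype(np.uint8),cv2.MORPH_CLOSE,np.ones((7,7)));cnt,c,a=comp(m,p)
        z=dict(nest=.005,cradle=.014,pale=.008,black=.008,rack=.022,A=.026,B=.022,C=.02)[k]
        print(nm,k,c.round(1),a,rect(d,cnt,z))
cw=cv2.imread('pics/w1.png')[105:165,150:225];ct=cv2.imread('pics/top0.png')[148:180,235:271]
cv2.imwrite('pics/crad.png',np.hstack([cv2.resize(cw,(400,320),interpolation=cv2.INTER_CUBIC),cv2.resize(ct,(360,320),interpolation=cv2.INTER_CUBIC)]))
# vial caps
H,S,V=hsv(t);m=(V>170)&(S<50)
H2,S2,V2=hsv(w)
for k,pt,pw,z in [('amber',T(230,446),(333,410),.048),('white',T(473,459),(497,420),.052)]:
    cnt,c,a=comp(m,pt); (q,r)=cv2.minEnclosingCircle(cnt.astype(np.float32))
    print(k,c,a,plane(t,[c],z)*1000,'wrist',plane(w,[np.array(pw)*s],z)*1000)
wells=plane(t,[T(378,173),T(380,240)],.022)*1000;print(wells, plane(w,np.array([(441,207),(441,258)])*s,.022)*1000)
E
```

```text
w nest [363.2 128.1] 4453 (array([ 591.6, -411.6]), array([ 98. , 124.1]), 3.9)
w cradle [194.5 127.7] 45 (array([ 593.9, -171. ]), array([ 9.9, 12. ]), 29.2)
w pale [264.5 209.3] 1193 (array([ 473.6, -265.3]), array([53.5, 53. ]), 3.5)
w black [438.1 309.5] 46 (array([ 294.4, -560.8]), array([27. , 11.1]), 77.5)
w rack [386.2  26.2] 39 (array([ 717.7, -414.1]), array([13.8,  3.8]), 5.1)
w A [142.1 237.1] 374 (array([433.6, -92. ]), array([46. , 33.1]), 84.0)
w B [264.8 274.7] 373 (array([ 374.4, -265.2]), array([28.1, 37. ]), 29.9)
t nest [339.5 159.6] 909 (array([ 594.1, -395.4]), array([86.5, 86.7]), 4.7)
t cradle [252.2 162.9] 191 (array([ 582. , -158.3]), array([69.7, 56.6]), 86.7)
t pale [293.7 200.2] 471 (array([ 495.3, -275.1]), array([ 64.9, 112.9]), 69.9)
t black [343.6 208.4] 270 (array([ 461.1, -399.7]), array([50.8, 50.9]), 25.0)
t rack [187.5 299.7] 144 (array([220.4,   1.2]), array([35.2, 72. ]), 0.3)
t A [226.7 219.9] 209 (array([429.9, -92.3]), array([44.5, 31.4]), 82.3)
t B [294.  242.8] 127 (array([ 370.6, -266.6]), array([23.8, 36.1]), 30.3)
t C [262.1 129.1] 117 (array([ 674.7, -185.8]), array([25. , 35.3]), 21.1)
amber [265.33333333 227.77777778] 36 [[ 408.34010521 -191.66744389   48.        ]] wrist [[ 410.23930097 -192.08771469   48.        ]]
white [324.20454545 230.88636364] 44 [[ 399.67066326 -340.22226569   52.        ]] wrist [[ 401.78468298 -339.33972911   52.        ]]
[[ 583.5443693  -289.91912166   22.        ]
 [ 539.76619017 -290.33519129   22.        ]] [[ 587.31794336 -287.60181941   22.        ]
 [ 543.46169007 -288.50572661   22.        ]]
```

View pics/crad.png

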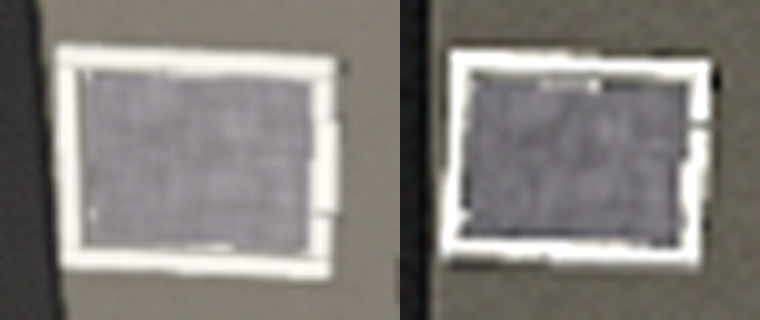

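The notch is in the cradle's right-hand wall in these views (world -y), at about (325,165) in the left crop. Adapter A already points that way. The two cameras agree within about 3 mm, so I'm going to the amber vial.

Request:
{"name": "step_arm", "arguments": {
  "targets": [
    {"travel": [-0.235,0.098,-0.285],"angular": [0,0,0],"gripper": 0.55},
    {"travel": [-0.235,0.098,-0.285],"angular": [0,0,0],"gripper": 0.55},
    {"travel": [-0.235,0.098,-0.285],"angular": [0,0,0],"gripper": 0.55},
    {"travel": [-0.235,0.098,-0.285],"angular": [0,0,0],"gripper": 0.55},
    {"travel": [-0.235,0.098,-0.285],"angular": [0,0,0],"gripper": 0.55},
    {"travel": [-0.235,0.098,-0.285],"angular": [0,0,0],"gripper": 0.55},
    {"travel": [-0.235,0.098,-0.285],"angular": [0,0,0],"gripper": 0.55}
  ]
}}

```text
t: 2.1
tool_pos: [0.4095, -0.1928, 0.1013]
tool_rot: [3.141, -0.004, 0.002]
contact_force: [0.6, -0.6, 1.2]
opening: 0.0472
grip_force: 0.0
```

```bash
python3 - <<'E'
from m import *
d=grab('wrist','w2');o=ctrl.get_obs();print(o['tool_pos'],o['q'].round(2),o['opening'])
print(proj(d,[[.409,-.192,.048],[.409,-.192,0],[*o['tool_pos']]]))
cv2.imwrite('pics/w2b.png',d['img'][:,:,::-1])
E
```

```text
[ 0.41080266 -0.19341856  0.10265794] [-0.6  -0.26  2.12  0.    1.27  0.97] 0.04677750186757927
[[254.25720419 209.6239177 ]
 [254.33038656 191.26761921]
 [256.80171723 240.8083017 ]]
```

View pics/w2b.png

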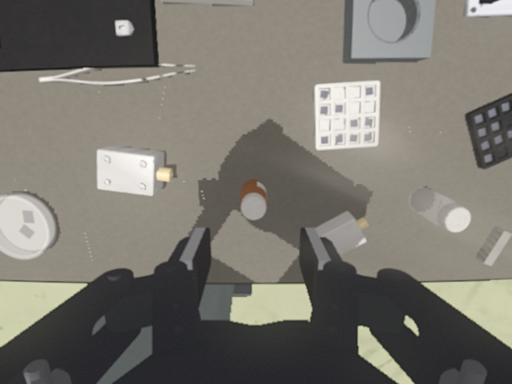

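The amber cap is at (254,207), against (254,210) predicted, so the position is good to about 2 mm. The fingers straddle it without touching adapter B. I'm descending and closing.

Request:
{"name": "step_arm", "arguments": {
  "targets": [
    {"travel": [0.003,0,-0.065],"angular": [0,0,0],"gripper": 0.55},
    {"travel": [0.003,0,-0.13],"angular": [0,0,0],"gripper": 0.55},
    {"travel": [0.003,0,-0.13],"angular": [0,0,0],"gripper": 0.55},
    {"travel": [0.003,0,-0.13],"angular": [0,0,0],"gripper": 0.55},
    {"travel": [0.003,0,-0.13],"angular": [0,0,0],"gripper": 0.15},
    {"travel": [0.003,0,-0.13],"angular": [0,0,0],"gripper": 0.15},
    {"travel": [0.003,0,-0.13],"angular": [0,0,0],"gripper": 0.15},
    {"travel": [0.003,0,-0.13],"angular": [0,0,0],"gripper": 0.15},
    {"travel": [0.003,0,-0.13],"angular": [0,0,0],"gripper": 0.15},
    {"travel": [0.003,0,-0.13],"angular": [0,0,0],"gripper": 0.15}
  ],
  "squeeze": 25
}}

```text
t: 3.15
tool_pos: [0.4132, -0.1931, 0.0253]
tool_rot: [3.139, -0.001, 0.007]
contact_force: [0.7, 0.4, 7.7]
opening: 0.0196
grip_force: 24.3
```

```bash
python3 - <<'E'
from m import *
d=load('w2');H,S,V=hsv(d)
# wells edge not visible; adapter A & pale tray & white vial here
m=(V>150)&(S<45)
for k,p,z in [('A',(128,171),.026)]:
    cnt,c,a=comp(m,p);print(k,c,a,rect(d,cnt,z))
m2=cv2.morphologyEx((V>150).astype(np.uint8)*(S<60),cv2.MORPH_CLOSE,np.ones((9,9),np.uint8))
cnt,c,a=comp(m2,(347,115));print('pale',c,a,rect(d,cnt,.008))
print('ferr',plane(d,[[165,174]],.013)*1000,'whitecap',plane(d,[[458,219]],.052)*1000)
print('Acorners',plane(d,[[98,148],[164,151],[162,194],[98,190]],.026).round(4).tolist())
E
```

```text
A [125.83771307 170.78941761] 2816 (array([431.2, -94.1]), array([49.6, 46.9]), 79.2)
pale [358.21252372 128.788146  ] 8959 (array([ 459.6, -274.6]), array([101.1,  80.8]), 33.9)
ferr [[ 427.47650075 -119.59074222   13.        ]] whitecap [[ 402.34717008 -338.65749577   52.        ]]
Acorners [[0.4507, -0.0741, 0.026], [0.4479, -0.1244, 0.026], [0.4144, -0.12, 0.026], [0.4178, -0.0693, 0.026]]
```

Request:
{"name": "step_arm", "arguments": {
  "targets": [
    {"travel": [0,0,0.06],"angular": [0,0,0],"gripper": 0.15},
    {"travel": [0,0,0.113],"angular": [0,0,0],"gripper": 0.15},
    {"travel": [0.06,-0.03,0.113],"angular": [0,0,0],"gripper": 0.15},
    {"travel": [0.13,-0.07,0.113],"angular": [0,0,0],"gripper": 0.15},
    {"travel": [0.2,-0.11,0.113],"angular": [0,0,0],"gripper": 0.15},
    {"travel": [0.26,-0.14,0.113],"angular": [0,0,0],"gripper": 0.15},
    {"travel": [0.296,-0.16,0.113],"angular": [0,0,0],"gripper": 0.15},
    {"travel": [0.296,-0.16,0.113],"angular": [0,0,0],"gripper": 0.15},
    {"travel": [0.296,-0.16,0.113],"angular": [0,0,0],"gripper": 0.15}
  ]
}}

```text
t: 4.05
tool_pos: [0.5886, -0.2877, 0.0905]
tool_rot: [-3.141, 0.001, 0.001]
contact_force: [-0.5, -0.2, -0.2]
opening: 0.0195
grip_force: 24.6
```

```bash
python3 - <<'E'
from m import *
d=grab('wrist','w3');o=ctrl.get_obs();print(o['tool_pos'],o['opening'],o['contact_force'],o['grip_force'])
cv2.imwrite('pics/w3b.png',d['img'][:,:,::-1])
p=o['tool_pos'];print(proj(d,[p,p-[0,0,.022],[.5873,-.2876,.022],[.5435,-.2885,.022]]).round(0).tolist())
E
```

```text
[ 0.58805891 -0.28727999  0.09029503] 0.019789971614487034 [-0.30600559  1.45868603 -0.06161496] 24.64677482843399
[[255.0, 243.0], [255.0, 227.0], [255.0, 204.0], [257.0, 256.0]]
```

View pics/w3b.png

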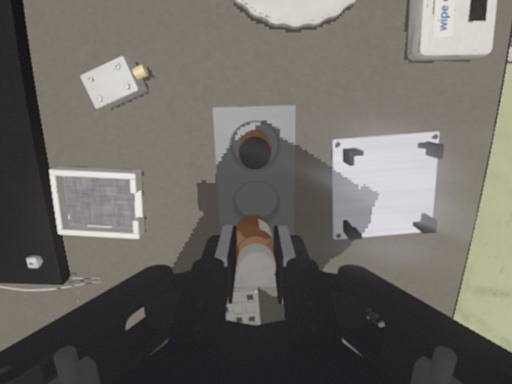

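The amber vial is held upright with its lower end at about (254,222). The middle well is at (257,201), so I shift about 1 mm, lower it, release and rise.

Request:
{"name": "step_arm", "arguments": {
  "targets": [
    {"travel": [0.001,-0.002,-0.04],"angular": [0,0,0],"gripper": 0.15},
    {"travel": [0.001,-0.002,-0.075],"angular": [0,0,0],"gripper": 0.15},
    {"travel": [0.001,-0.002,-0.1],"angular": [0,0,0],"gripper": 0.15},
    {"travel": [0.001,-0.002,-0.1],"angular": [0,0,0],"gripper": 0.15},
    {"travel": [0.001,-0.002,-0.1],"angular": [0,0,0],"gripper": 0.15}
  ]
}}

```text
t: 4.6
tool_pos: [0.5888, -0.2886, 0.0304]
tool_rot: [3.142, -0.001, -0.001]
contact_force: [-0.2, 0.1, 0.3]
opening: 0.0201
grip_force: 25.8
```

Request:
{"name": "step_arm", "arguments": {
  "targets": [
    {"travel": [0,0,0],"angular": [0,0,0],"gripper": 0.45},
    {"travel": [0,0,0],"angular": [0,0,0],"gripper": 0.5},
    {"travel": [0,0,0],"angular": [0,0,0],"gripper": 0.5},
    {"travel": [0,0,0.05],"angular": [0,0,0],"gripper": 0.5},
    {"travel": [0,0,0.13],"angular": [0,0,0],"gripper": 0.5},
    {"travel": [0,0,0.13],"angular": [0,0,0],"gripper": 0.5}
  ]
}}

```text
t: 5.2
tool_pos: [0.5936, -0.2917, 0.1172]
tool_rot: [3.134, -0.001, 0.019]
contact_force: [0.4, 0.0, 0.3]
opening: 0.0427
grip_force: 0.0
```

```bash
python3 - <<'E'
from m import *
d=load('w3')
print('wells/rack corners',plane(d,[[214,107],[295,106],[257,201]],.022).round(4).tolist())
print('cradle outer',plane(d,[[52,168],[143,172],[142,239],[55,233]],.014).round(4).tolist())
print('nest outer',plane(d,[[332,138],[438,131],[436,235],[334,239]],.005).round(4).tolist())
H,S,V=hsv(d)
cnt,c,a=comp((V>140)&(S<60),(385,190));print('nest',rect(d,cnt,.005),a)
cnt,c,a=comp((V>140)&(S<60),(97,172));print('cradle',rect(d,cnt,.014),a)
d=grab('wrist','w4');o=ctrl.get_obs();print(o['tool_pos'],o['contact_force'])
cv2.imwrite('pics/w4b.png',d['img'][:,:,::-1])
E
```

```text
wells/rack corners [[0.6583, -0.2589, 0.022], [0.6589, -0.3153, 0.022], [0.5896, -0.2889, 0.022]]
cradle outer [[0.6141, -0.1287, 0.014], [0.6105, -0.2011, 0.014], [0.5542, -0.1942, 0.014], [0.559, -0.1204, 0.014]]
nest outer [[0.6352, -0.3471, 0.005], [0.6412, -0.4307, 0.005], [0.5528, -0.444, 0.005], [0.5499, -0.3548, 0.005]]
nest (array([ 598.3, -406.8]), array([ 90.6, 114. ]), 4.1) 10738
cradle (array([ 592. , -162.2]), array([6.4, 4. ]), 13.6) 27
[ 0.59220409 -0.290831    0.11402247] [ 1.02076383 -0.57988078 -0.53875905]
```

View pics/w4b.png

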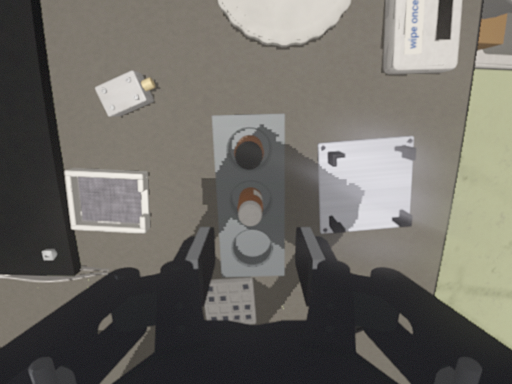

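The amber vial stands upright in the middle well at (250,205), and the near well at (253,243) is free. On to the white vial.

Request:
{"name": "step_arm", "arguments": {
  "targets": [
    {"travel": [-0.08,-0.021,0],"angular": [0,0,0],"gripper": 0.6},
    {"travel": [-0.16,-0.042,0],"angular": [0,0,0],"gripper": 0.6},
    {"travel": [-0.24,-0.063,0],"angular": [0,0,0],"gripper": 0.6},
    {"travel": [-0.31,-0.083,0],"angular": [0,0,0],"gripper": 0.6},
    {"travel": [-0.31,-0.083,-0.02],"angular": [0,0,0],"gripper": 0.6},
    {"travel": [-0.31,-0.083,-0.02],"angular": [0,0,0],"gripper": 0.6}
  ]
}}

```text
t: 5.85
tool_pos: [0.4015, -0.3377, 0.0939]
tool_rot: [-3.138, 0.004, 0.004]
contact_force: [-0.1, 0.6, -0.6]
opening: 0.0512
grip_force: 0.0
```

```bash
python3 - <<'E'
from m import *
d=grab('wrist','w5');o=ctrl.get_obs();p=o['tool_pos'];print(p)
H,S,V=hsv(d);q=proj(d,[[.4025,-.339,.052]])[0]
cnt,c,a=comp((V>190)&(S<40),q);print(q,c,a,plane(d,[c],.052),cv2.boundingRect(cnt.astype(np.int32)))
E
```

```text
[ 0.40262511 -0.33787337  0.09471314]
[257.63817812 212.91597212] [156.93726937 226.91143911] 271 [[ 0.39239448 -0.2701451   0.052     ]] (142, 213, 35, 28)
```

```bash
python3 - <<'E'
from m import *
d=load('w5');H,S,V=hsv(d)
g=cv2.cvtColor(d['img'],cv2.COLOR_RGB2GRAY)
for y in range(180,236,6): print(y,g[y,232:286:3])
E
```

```text
180 [ 95  93  94  92  93  90  93 104 119 119 105  90  93  93  93  91  91  92]
186 [ 91  93  92  91  90 130 138 139 140 140 139 150 141  92  92  90  89  90]
192 [ 91  93  93  93 118 144 147 148 147 147 145 143 141 139  92  91  91  92]
198 [ 92  92  92  91 140 149 147 149 152 151 152 148 142 146  95  91  93  91]
204 [ 94  94  94  94 146 148 166 167 166 166 168 166 159 157 110  92  92  91]
210 [142  98  92  93 145 167 168 166 167 165 165 165 166 164  94  93  93  92]
216 [142 144 147 117 127 167 166 167 169 165 166 165 165 163  91  92  94  93]
222 [145 144 145 144 146 137 166 166 166 165 165 167 164  96  94  92  92  92]
228 [144 144 145 146 144 145 145 123  97  97  90  92  93  97  93  93  93  95]
234 [144 143 145 145 144 144 144 144 145 145 145 127 110 100  96  93  93  91]
```

The white cap is centred at (258,213), as predicted. Descending and gripping.

Request:
{"name": "step_arm", "arguments": {
  "targets": [
    {"travel": [0,-0.001,-0.06],"angular": [0,0,0],"gripper": 0.6},
    {"travel": [0,-0.001,-0.12],"angular": [0,0,0],"gripper": 0.6},
    {"travel": [0,-0.001,-0.12],"angular": [0,0,0],"gripper": 0.6},
    {"travel": [0,-0.001,-0.12],"angular": [0,0,0],"gripper": 0.6},
    {"travel": [0,-0.001,-0.12],"angular": [0,0,0],"gripper": 0.18},
    {"travel": [0,-0.001,-0.12],"angular": [0,0,0],"gripper": 0.18},
    {"travel": [0,-0.001,-0.12],"angular": [0,0,0],"gripper": 0.18},
    {"travel": [0,-0.001,-0.12],"angular": [0,0,0],"gripper": 0.18},
    {"travel": [0,-0.001,-0.12],"angular": [0,0,0],"gripper": 0.18},
    {"travel": [0,-0.001,-0.12],"angular": [0,0,0],"gripper": 0.18}
  ]
}}

```text
t: 6.9
tool_pos: [0.4047, -0.3406, 0.0267]
tool_rot: [3.139, -0.001, 0.005]
contact_force: [0.4, 2.5, 7.2]
opening: 0.0218
grip_force: 24.6
```

Request:
{"name": "step_arm", "arguments": {
  "targets": [
    {"travel": [0,0,0.06],"angular": [0,0,0],"gripper": 0.18},
    {"travel": [0,0,0.118],"angular": [0,0,0],"gripper": 0.18},
    {"travel": [0.06,0.021,0.118],"angular": [0,0,0],"gripper": 0.18},
    {"travel": [0.12,0.043,0.118],"angular": [0,0,0],"gripper": 0.18},
    {"travel": [0.18,0.064,0.118],"angular": [0,0,0],"gripper": 0.18},
    {"travel": [0.237,0.084,0.118],"angular": [0,0,0],"gripper": 0.18},
    {"travel": [0.237,0.084,0.118],"angular": [0,0,0],"gripper": 0.18},
    {"travel": [0.237,0.084,0.118],"angular": [0,0,0],"gripper": 0.18}
  ]
}}

```text
t: 7.7
tool_pos: [0.5457, -0.2886, 0.0951]
tool_rot: [3.141, 0.001, -0.001]
contact_force: [-0.0, -0.7, -0.5]
opening: 0.0217
grip_force: 24.7
```

```bash
python3 - <<'E'
from m import *
d=grab('wrist','w6');o=ctrl.get_obs();print(o['tool_pos'],o['opening'],o['grip_force'],o['contact_force'])
cv2.imwrite('pics/w6b.png',cv2.resize(d['img'][90:290,180:340,::-1],(480,600)))
p=o['tool_pos'];print(proj(d,[p-[0,0,.023],[.545,-.2893,.022]]).round(0).tolist())
E
```

```text
[ 0.54503521 -0.28890785  0.094976  ] 0.022387501130379826 24.747359454631805 [ 0.4330139  -0.38452228 -0.4600939 ]
[[256.0, 226.0], [256.0, 201.0]]
```

View pics/w6b.png

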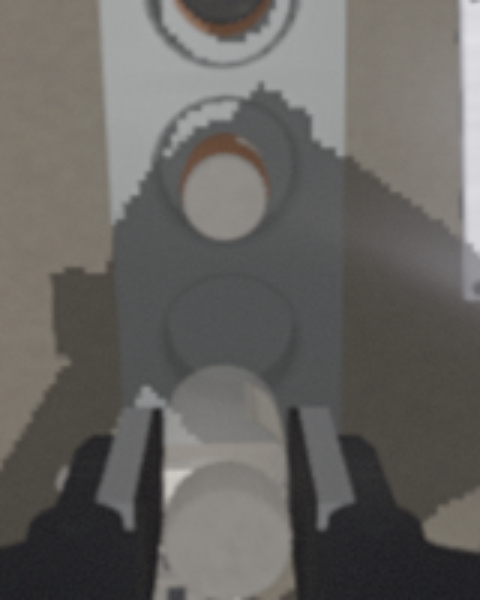

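The white vial is held over the near well. The well is centred at crop (231,332), i.e. pixel (257,201), and matches the prediction. Lowering and releasing.

Request:
{"name": "step_arm", "arguments": {
  "targets": [
    {"travel": [0,0,-0.04],"angular": [0,0,0],"gripper": 0.18},
    {"travel": [0,0,-0.08],"angular": [0,0,0],"gripper": 0.18},
    {"travel": [0,0,-0.105],"angular": [0,0,0],"gripper": 0.18},
    {"travel": [0,0,-0.105],"angular": [0,0,0],"gripper": 0.18},
    {"travel": [0,0,-0.105],"angular": [0,0,0],"gripper": 0.45},
    {"travel": [0,0,-0.105],"angular": [0,0,0],"gripper": 0.5},
    {"travel": [0,0,-0.105],"angular": [0,0,0],"gripper": 0.5},
    {"travel": [0,0,-0.05],"angular": [0,0,0],"gripper": 0.5},
    {"travel": [0,0,0.03],"angular": [0,0,0],"gripper": 0.5},
    {"travel": [0,0,0.05],"angular": [0,0,0],"gripper": 0.5}
  ]
}}

```text
t: 8.75
tool_pos: [0.5485, -0.291, 0.1322]
tool_rot: [3.135, -0.001, 0.014]
contact_force: [0.5, -0.4, 1.4]
opening: 0.0425
grip_force: 0.0
```

```bash
python3 - <<'E'
from m import *
d=grab('wrist','w7');o=ctrl.get_obs();print(o['tool_pos'],o['opening'])
cv2.imwrite('pics/w7b.png',d['img'][:,:,::-1])
E
```

```text
[ 0.54874141 -0.29112722  0.13257631] 0.04259181128347299
```

View pics/w7b.png

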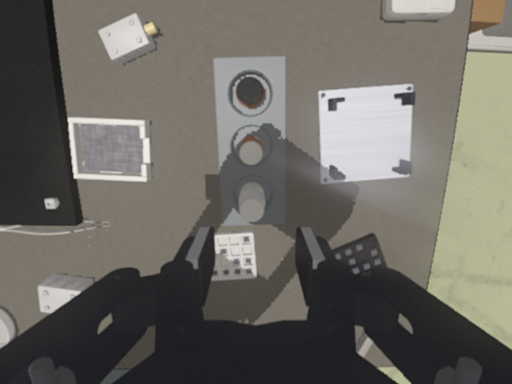

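Both vials stand upright in the wells, at (250,150) and (252,200). Next I'll measure the pale tray, nest and cradle from the close views.

```bash
cat >> m.py <<'E'
def quad(d,c,z):
    P=plane(d,c,z)[:,:2]*1000; m=P.mean(0)   # corners: TL,TR,BR,BL in image (x up, y left)
    a=[np.degrees(np.arctan2(*(v)[::-1])) for v in (P[0]-P[3],P[1]-P[2])]+[np.degrees(np.arctan2(v[0],-v[1])) for v in (P[1]-P[0],P[2]-P[3])]
    L=[np.hypot(*(P[i]-P[(i+1)%4])).round(1) for i in range(4)]
    return m.round(1),np.round(a,1),L
E
python3 - <<'E'
from m import *
a=load('w7');b=load('w2')
print('nest7',quad(a,[[320,93],[412,85],[411,177],[321,183]],.005))
print('cradle7',quad(a,[[69,118],[150,120],[149,181],[75,178]],.014))
print('pale2',quad(b,[[316,83],[380,81],[380,148],[318,150]],.008))
print('A2',quad(b,[[98,148],[165,151],[162,194],[98,190]],.026))
E
```

```text
nest7 (array([ 594.2, -394.5]), array([3.7, 6.7, 5.4, 3.8]), [np.float64(83.1), np.float64(84.9), np.float64(87.6), np.float64(82.4)])
cradle7 (array([ 583.2, -160.9]), array([-3.1, -6.2, -2.2, -2.6]), [np.float64(72.8), np.float64(55.2), np.float64(69.9), np.float64(54.6)])
pale2 (array([ 472.4, -266.7]), array([4.5, 5.8, 2.2, 1.9]), [np.float64(49.6), np.float64(52.0), np.float64(50.8), np.float64(51.7)])
A2 (array([432.7, -97.1]), array([-8.3, -8.8, -3.1, -3.9]), [np.float64(51.2), np.float64(34.0), np.float64(50.8), np.float64(33.2)])
```

Request:
{"name": "step_arm", "arguments": {
  "targets": [
    {"travel": [-0.06,0.02,0],"angular": [0,0,0.08],"gripper": 0.85},
    {"travel": [-0.12,0.039,-0.02],"angular": [0,0,0.08],"gripper": 0.85},
    {"travel": [-0.12,0.039,-0.06],"angular": [0,0,0.08],"gripper": 0.85},
    {"travel": [-0.12,0.039,-0.108],"angular": [0,0,0.08],"gripper": 0.85},
    {"travel": [-0.12,0.039,-0.108],"angular": [0,0,0.08],"gripper": 0.85},
    {"travel": [-0.12,0.039,-0.108],"angular": [0,0,0.08],"gripper": 0.85}
  ]
}}

```text
t: 9.4
tool_pos: [0.4729, -0.2651, 0.0596]
tool_rot: [-3.139, -0.097, 0.002]
contact_force: [0.3, -0.5, 1.2]
opening: 0.0725
grip_force: 0.0
```

```bash
python3 - <<'E'
from m import *
d=grab('wrist','w8');o=ctrl.get_obs();print(o['tool_pos'],o['tool_rot'],o['opening'])
c=np.array([[25.5,25.5],[25.5,-25.5],[-25.5,-25.5],[-25.5,25.5]])/1000
th=np.radians(3.6);R=np.array([[np.cos(th),-np.sin(th)],[np.sin(th),np.cos(th)]])
q=proj(d,np.c_[c@R.T+[.473,-.266],np.full(4,.008)]);im=d['img'][:,:,::-1].copy()
for p in q: cv2.circle(im,tuple(int(round(v)) for v in p),2,(0,0,255),-1)
cv2.imwrite('pics/w8b.png',im)
E
```

```text
[ 0.47391825 -0.26581014  0.06097556] [3.13967585e+00 9.75330630e-02 7.92211858e-04] 0.07258436009199885
```

View pics/w8b.png

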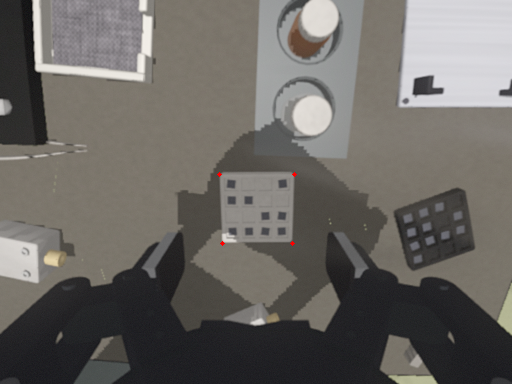

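The red predicted corners sit within about 1 px of the pale tray, centred at (257,208). The tray is between the fingers, so I'm descending and gripping.

Request:
{"name": "step_arm", "arguments": {
  "targets": [
    {"travel": [0.002,0,-0.06],"angular": [0,0,0],"gripper": 0.85},
    {"travel": [0.002,0,-0.09],"angular": [0,0,0],"gripper": 0.85},
    {"travel": [0.002,0,-0.102],"angular": [0,0,0],"gripper": 0.85},
    {"travel": [0.002,0,-0.102],"angular": [0,0,0],"gripper": 0.85},
    {"travel": [0.002,0,-0.102],"angular": [0,0,0],"gripper": 0.5},
    {"travel": [0.002,0,-0.102],"angular": [0,0,0],"gripper": 0.5},
    {"travel": [0.002,0,-0.102],"angular": [0,0,0],"gripper": 0.5},
    {"travel": [0.002,0,-0.102],"angular": [0,0,0],"gripper": 0.5},
    {"travel": [0.002,0,-0.102],"angular": [0,0,0],"gripper": 0.5}
  ],
  "squeeze": 40
}}

```text
t: 10.35
tool_pos: [0.4763, -0.2667, 0.0014]
tool_rot: [3.137, 0.097, 0.005]
contact_force: [0.1, -0.1, 6.0]
opening: 0.0487
grip_force: 41.9
```

Request:
{"name": "step_arm", "arguments": {
  "targets": [
    {"travel": [0,0,0.06],"angular": [0,0,0],"gripper": 0.5},
    {"travel": [0,-0.02,0.12],"angular": [0,0,0.02],"gripper": 0.5},
    {"travel": [0,-0.09,0.15],"angular": [0,0,0.022],"gripper": 0.5},
    {"travel": [0.05,-0.15,0.15],"angular": [0,0,0.022],"gripper": 0.5},
    {"travel": [0.11,-0.2,0.15],"angular": [0,0,0.022],"gripper": 0.5},
    {"travel": [0.18,-0.214,0.15],"angular": [0,0,0.022],"gripper": 0.5},
    {"travel": [0.2,-0.214,0.12],"angular": [0,0,0.022],"gripper": 0.5},
    {"travel": [0.2,-0.214,0.1],"angular": [0,0,0.022],"gripper": 0.5},
    {"travel": [0.2,-0.214,0.1],"angular": [0,0,0.022],"gripper": 0.5}
  ]
}}

```text
t: 11.25
tool_pos: [0.5926, -0.3923, 0.0557]
tool_rot: [-3.135, -0.125, 0.007]
contact_force: [0.6, -0.3, -0.7]
opening: 0.0491
grip_force: 41.5
```

```bash
python3 - <<'E'
from m import *
d=grab('wrist','w9');o=ctrl.get_obs();print(o['tool_pos'],o['tool_rot'],o['opening'],o['grip_force'])
im=d['img'][:,:,::-1].copy()
def sq(h,c,deg,z):
    c0=np.array([[h,h],[h,-h],[-h,-h],[-h,h]]);th=np.radians(deg);R=np.array([[np.cos(th),-np.sin(th)],[np.sin(th),np.cos(th)]])
    return proj(d,np.c_[c0@R.T+c,np.full(4,z)])
for p in sq(.043,[.5945,-.3945],4.6,.005): cv2.circle(im,tuple(int(round(v)) for v in p),2,(0,0,255),-1)
cv2.imwrite('pics/w9b.png',im)
E
```

```text
[ 0.5928886  -0.39277828  0.05705507] [-3.13641063 -0.12444385  0.00529043] 0.04882082728889787 41.512484550476074
```

View pics/w9b.png

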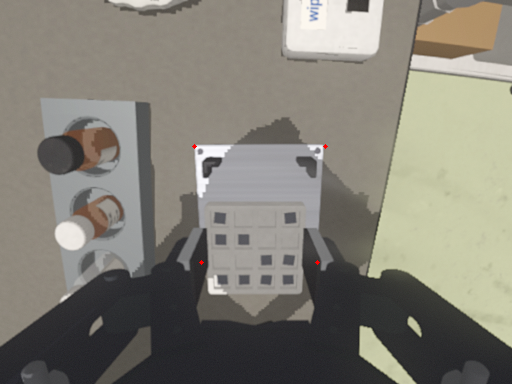

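The pale tray is held flat over the nest. The plate's far corners at (197,146) and (321,145) agree with the prediction. Lowering.

Request:
{"name": "step_arm", "arguments": {
  "targets": [
    {"travel": [0.001,0,-0.04],"angular": [0,0,0],"gripper": 0.5},
    {"travel": [0.001,0,-0.07],"angular": [0,0,0],"gripper": 0.5},
    {"travel": [0.001,0,-0.08],"angular": [0,0,0],"gripper": 0.5},
    {"travel": [0.001,0,-0.087],"angular": [0,0,0],"gripper": 0.5},
    {"travel": [0.001,0,-0.087],"angular": [0,0,0],"gripper": 0.5},
    {"travel": [0.001,0,-0.087],"angular": [0,0,0],"gripper": 0.5}
  ]
}}

```text
t: 11.9
tool_pos: [0.5957, -0.3943, 0.0078]
tool_rot: [3.138, 0.124, 0.002]
contact_force: [-0.1, 0.5, -0.3]
opening: 0.0492
grip_force: 41.5
```

Request:
{"name": "step_arm", "arguments": {
  "targets": [
    {"travel": [0,0,-0.0017],"angular": [0,0,0],"gripper": 0.5},
    {"travel": [0,0,-0.0017],"angular": [0,0,0],"gripper": 0.5},
    {"travel": [0,0,-0.0017],"angular": [0,0,0],"gripper": 0.72},
    {"travel": [0,0,-0.0017],"angular": [0,0,0],"gripper": 0.72},
    {"travel": [0,0,-0.0017],"angular": [0,0,0],"gripper": 0.72},
    {"travel": [0,0,0.03],"angular": [0,0,0],"gripper": 0.72},
    {"travel": [0,0,0.1],"angular": [0,0,0],"gripper": 0.85},
    {"travel": [0,0,0.15],"angular": [0,0,0],"gripper": 0.85},
    {"travel": [0,0,0.15],"angular": [0,0,0],"gripper": 0.85}
  ]
}}

```text
t: 12.8
tool_pos: [0.5988, -0.3968, 0.106]
tool_rot: [3.13, 0.124, 0.015]
contact_force: [0.7, -0.6, 0.9]
opening: 0.0728
grip_force: 0.0
```

```bash
python3 - <<'E'
from m import *
d=grab('wrist','w10');o=ctrl.get_obs();print(o['tool_pos'],o['tool_rot'],o['opening'])
cv2.imwrite('pics/w10b.png',d['img'][:,:,::-1])
w=load('w2');H,S,V=hsv(w);
w=load('w8');H,S,V=hsv(w);cnt,c,a=comp(V<75,(434,229));print(c,a,rect(w,cnt,.008))
E
```

```text
[ 0.59751882 -0.39571518  0.1028023 ] [3.13339893 0.12441647 0.01004739] 0.07279875814699739
[435.72136986 229.03835616] 3650 (array([ 464.8, -397.1]), array([53.2, 52.1]), 24.6)
```

View pics/w10b.png

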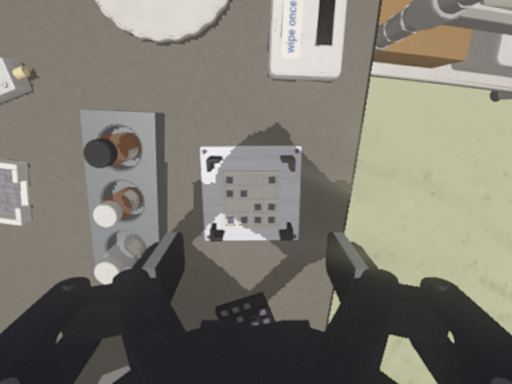

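The pale tray lies flat inside the four posts at (251,200). Next is the black tray.

Request:
{"name": "step_arm", "arguments": {
  "targets": [
    {"travel": [-0.08,-0.003,0],"angular": [0,0,0.15],"gripper": 0.88},
    {"travel": [-0.16,-0.007,0],"angular": [0,0,0.3],"gripper": 0.88},
    {"travel": [-0.219,-0.007,-0.03],"angular": [0,0,0.444],"gripper": 0.88},
    {"travel": [-0.219,-0.007,-0.061],"angular": [0,0,0.444],"gripper": 0.88},
    {"travel": [-0.219,-0.007,-0.061],"angular": [0,0,0.444],"gripper": 0.88},
    {"travel": [-0.219,-0.007,-0.061],"angular": [0,0,0.444],"gripper": 0.88},
    {"travel": [-0.219,-0.007,-0.061],"angular": [0,0,0.444],"gripper": 0.88}
  ]
}}

```text
t: 13.55
tool_pos: [0.465, -0.3987, 0.0615]
tool_rot: [3.068, 0.668, 0.002]
contact_force: [-0.5, -0.3, -0.5]
opening: 0.0751
grip_force: 0.0
```

```bash
python3 - <<'E'
from m import *
d=load('w10')
print('pale in nest',quad(d,[[223,171],[280,171],[280,230],[223,230]],.013)[0],'nest',quad(d,[[202,149],[301,147],[299,241],[206,242]],.005)[0])
d=grab('wrist','w11');o=ctrl.get_obs();p=o['tool_pos'];print(p,o['tool_rot'],o['q'][5])
H,S,V=hsv(d)
q=proj(d,[[.4635,-.3985,.008]])[0];print(q)
for th in (60,75):
    m=(V<th).astype(np.uint8);m[:, :190]=0;m[:,330:]=0;m[262:]=0
    m=cv2.morphologyEx(m,cv2.MORPH_OPEN,np.ones((3,3),np.uint8))
    cnt,c,a=comp(m,q);print(th,c,a,cv2.boundingRect(cnt.astype(np.int32)),rect(d,cnt,.008))
E
```

```text
pale in nest [ 592.4 -394.8] nest [ 594.1 -395.1]
[ 0.46514287 -0.39873972  0.06170098] [3.06783026e+00 6.67864984e-01 1.79806363e-03] 0.31196586100354035
[254.4246937  210.76900415]
60 [257.41956882 209.24875622] 4221 (220, 175, 73, 70) (array([ 464.2, -399.8]), array([51.9, 50.5]), 24.5)
75 [257.63283184 209.49609598] 5251 (219, 174, 84, 78) (array([ 463.3, -404.1]), array([58.3, 60.2]), 24.5)
```

Request:
{"name": "step_arm", "arguments": {
  "targets": [
    {"travel": [0.001,-0.002,-0.06],"angular": [0,0,0],"gripper": 0.88},
    {"travel": [0.001,-0.002,-0.09],"angular": [0,0,0],"gripper": 0.88},
    {"travel": [0.001,-0.002,-0.102],"angular": [0,0,0],"gripper": 0.88},
    {"travel": [0.001,-0.002,-0.102],"angular": [0,0,0],"gripper": 0.88},
    {"travel": [0.001,-0.002,-0.102],"angular": [0,0,0],"gripper": 0.5},
    {"travel": [0.001,-0.002,-0.102],"angular": [0,0,0],"gripper": 0.5},
    {"travel": [0.001,-0.002,-0.102],"angular": [0,0,0],"gripper": 0.5},
    {"travel": [0.001,-0.002,-0.102],"angular": [0,0,0],"gripper": 0.5},
    {"travel": [0.001,-0.002,-0.102],"angular": [0,0,0],"gripper": 0.5},
    {"travel": [0.001,-0.002,-0.102],"angular": [0,0,0],"gripper": 0.5}
  ],
  "squeeze": 40
}}

```text
t: 14.6
tool_pos: [0.4658, -0.4006, 0.0013]
tool_rot: [3.067, 0.666, 0.003]
contact_force: [0.5, 1.3, 5.7]
opening: 0.0491
grip_force: 42.0
```

Request:
{"name": "step_arm", "arguments": {
  "targets": [
    {"travel": [0,0,0.06],"angular": [0,0,0],"gripper": 0.5},
    {"travel": [0.02,0,0.12],"angular": [0,0,-0.1],"gripper": 0.5},
    {"travel": [0.08,0.005,0.13],"angular": [0,0,-0.25],"gripper": 0.5},
    {"travel": [0.15,0.009,0.13],"angular": [0,0,-0.4],"gripper": 0.5},
    {"travel": [0.216,0.009,0.13],"angular": [0,0,-0.444],"gripper": 0.5},
    {"travel": [0.216,0.009,0.1],"angular": [0,0,-0.444],"gripper": 0.5},
    {"travel": [0.216,0.009,0.07],"angular": [0,0,-0.444],"gripper": 0.5},
    {"travel": [0.216,0.009,0.07],"angular": [0,0,-0.444],"gripper": 0.5},
    {"travel": [0.216,0.009,0.07],"angular": [0,0,-0.444],"gripper": 0.5}
  ]
}}

```text
t: 15.5
tool_pos: [0.592, -0.3933, 0.0391]
tool_rot: [-3.137, -0.123, 0.005]
contact_force: [0.1, 0.1, -0.1]
opening: 0.049
grip_force: 41.5
```

```bash
python3 - <<'E'
from m import *
d=grab('wrist','w12');o=ctrl.get_obs();p=o['tool_pos'];print(p,o['tool_rot'],o['opening'],o['grip_force'])
H,S,V=hsv(d)
# black tray held: top face at about tcp z +.0066
m=(V<60).astype(np.uint8);m=cv2.morphologyEx(m,cv2.MORPH_OPEN,np.ones((3,3),np.uint8))
z=p[2]+.0066
c0=np.array([[1,1],[1,-1],[-1,-1],[-1,1]])*.0255;a=np.radians(4.6);R=np.array([[np.cos(a),-np.sin(a)],[np.sin(a),np.cos(a)]])
print('pred tray',proj(d,np.c_[c0@R.T+p[:2],np.full(4,z)]).round(0).tolist())
g=V
for y in range(150,300,8): print(y,g[y,200:312:8])
E
```

```text
[ 0.59279572 -0.39395428  0.04055061] [-3.13828451e+00 -1.23018464e-01  1.71214549e-03] 0.04856762044809598 41.494606733322144
pred tray [[204.0, 200.0], [310.0, 199.0], [305.0, 291.0], [209.0, 291.0]]
150 [255 255 255 255 178 176 176 175 174 175 176 175 176 176]
158 [255 255 255 177 176 175 174 174 172 172 171 170 173 169]
166 [102 103 122 178 177 177 176 177 177 176 175 174 173  93]
174 [ 87 180 181 179 179 179 179 177 177 177 177 176 173 173]
182 [ 73 179 169 170 169 167 167 167 167 168 169 167 167 172]
190 [183 175 174 115 109 169 174 171 175 173 172  97 173 173]
198 [179 177 175 171 155 171 177 175 177 176 176 164 177 176]
206 [173  66  64  63  58  58  55  55  56  53  54  57  63  63]
214 [176  61  98  99  60  97  97  54  96  95  53  54  53  55]
222 [175  54  86  93  53  91  88  47  78  65  50  50  51  66]
230 [133  54  52  50  51  49  48  50  49  50  50  52  49  50]
238 [53 51 95 97 50 95 92 52 52 48 49 94 56 54]
246 [47 47 47 45 47 43 46 47 46 47 49 49 53 52]
254 [47 46 68 93 45 73 89 44 89 62 48 89 49 50]
262 [46 46 75 93 43 95 92 44 92 52 44 94 44 46]
270 [43 44 43 47 46 46 44 45 44 42 43 46 43 44]
278 [45 90 86 93 46 45 43 44 45 44 44 50 42 96]
286 [ 38 112  45  37  46  42  45  47  42  42  40  45  40  96]
294 [ 75 118 150 154 152 152 150 152 150 151 151 152  99  92]
```

Request:
{"name": "step_arm", "arguments": {
  "targets": [
    {"travel": [0.001,0,-0.02],"angular": [0,0,0],"gripper": 0.5},
    {"travel": [0.001,0,-0.035],"angular": [0,0,0],"gripper": 0.5},
    {"travel": [0.001,0,-0.0455],"angular": [0,0,0],"gripper": 0.5},
    {"travel": [0.001,0,-0.0455],"angular": [0,0,0],"gripper": 0.5},
    {"travel": [0.001,0,-0.0455],"angular": [0,0,0],"gripper": 0.5},
    {"travel": [0.001,0,-0.0455],"angular": [0,0,0],"gripper": 0.5}
  ]
}}

```text
t: 16.15
tool_pos: [0.5946, -0.3941, 0.0139]
tool_rot: [3.139, 0.125, -0.0]
contact_force: [-1.7, 0.4, 2.6]
opening: 0.0492
grip_force: 41.9
```

Request:
{"name": "step_arm", "arguments": {
  "targets": [
    {"travel": [0,0,0],"angular": [0,0,0],"gripper": 0.72},
    {"travel": [0,0,0],"angular": [0,0,0],"gripper": 0.72},
    {"travel": [0,0,0],"angular": [0,0,0],"gripper": 0.72},
    {"travel": [0,0,0.03],"angular": [0,0,0],"gripper": 0.72},
    {"travel": [0,0,0.1],"angular": [0,0,0],"gripper": 0.72},
    {"travel": [0,0,0.16],"angular": [0,0,0],"gripper": 0.72},
    {"travel": [0,0,0.16],"angular": [0,0,0],"gripper": 0.72},
    {"travel": [0,0,0.16],"angular": [0,0,0],"gripper": 0.72}
  ]
}}

```text
t: 16.95
tool_pos: [0.5958, -0.3948, 0.1132]
tool_rot: [3.136, 0.125, 0.006]
contact_force: [-1.1, 0.1, 0.5]
opening: 0.0615
grip_force: 0.0
```

```bash
python3 - <<'E'
from m import *
d=grab('wrist','w13');o=ctrl.get_obs();p=o['tool_pos'];print(p,o['q'].round(2))
H,S,V=hsv(d);q=proj(d,[[.5935,-.3945,.021]])[0]
m=(V<68).astype(np.uint8);m=cv2.morphologyEx(m,cv2.MORPH_OPEN,np.ones((3,3),np.uint8))
cnt,c,a=comp(m,q);print(q,c,a,rect(d,cnt,.021))
E
```

```text
[ 0.59478873 -0.39394361  0.11073953] [-0.69  0.35  1.48  0.    1.31  0.8 ]
[254.48222007 196.4811983 ] [255.12103844 198.45515846] 2966 (array([ 590.2, -396.1]), array([57.2, 68.7]), 1.7)
```

Request:
{"name": "step_arm", "arguments": {
  "targets": [
    {"travel": [-0.04,0.07,0.03],"angular": [0,0,0.15],"gripper": 0.72},
    {"travel": [-0.08,0.14,0.03],"angular": [0,0,0.3],"gripper": 0.72},
    {"travel": [-0.12,0.21,0.03],"angular": [0,0,0.45],"gripper": 0.72},
    {"travel": [-0.16,0.28,0.03],"angular": [0,0,0.6],"gripper": 0.72},
    {"travel": [-0.2,0.36,0.03],"angular": [0,0,0.75],"gripper": 0.72},
    {"travel": [-0.24,0.43,0.03],"angular": [0,0,0.9],"gripper": 0.72},
    {"travel": [-0.27,0.497,0.03],"angular": [0,0,1],"gripper": 0.72},
    {"travel": [-0.27,0.497,0.03],"angular": [0,0,1],"gripper": 0.72}
  ]
}}

```text
t: 17.8
tool_pos: [0.4289, -0.0914, 0.1248]
tool_rot: [-2.845, -1.322, 0.005]
contact_force: [0.6, -0.5, -0.1]
opening: 0.0613
grip_force: 0.0
```

Request:
{"name": "step_arm", "arguments": {
  "targets": [
    {"travel": [0,0,0],"angular": [0,0,0.18],"gripper": 0.72},
    {"travel": [0,0,0],"angular": [0,0,0.36],"gripper": 0.72},
    {"travel": [0,0,-0.02],"angular": [0,0,0.54],"gripper": 0.72},
    {"travel": [0,0,-0.04],"angular": [0,0,0.7],"gripper": 0.72},
    {"travel": [0,0,-0.04],"angular": [0,0,0.742],"gripper": 0.72},
    {"travel": [0,0,-0.04],"angular": [0,0,0.742],"gripper": 0.72},
    {"travel": [0,0,-0.04],"angular": [0,0,0.742],"gripper": 0.72}
  ]
}}

```text
t: 18.5
tool_pos: [0.4324, -0.0958, 0.1031]
tool_rot: [-2.355, -2.078, 0.001]
contact_force: [-0.0, 0.8, 0.6]
opening: 0.0611
grip_force: 0.0
```

```bash
python3 - <<'E'
from m import *
d=grab('wrist','w14');o=ctrl.get_obs();p=o['tool_pos'];print(p,o['tool_rot'],o['q'].round(2),o['opening'])
H,S,V=hsv(d);q=proj(d,[[.432,-.096,.026]])[0];print(q)
for th in (120,140,160,180):
    m=((V>th)&(S<45)).astype(np.uint8);m=cv2.morphologyEx(m,cv2.MORPH_OPEN,np.ones((3,3),np.uint8))
    cnt,c,a=comp(m,q);print(th,c.round(1),a,cv2.boundingRect(cnt.astype(np.int32)),rect(d,cnt,.026))
y=((H>12)&(H<30)&(S>80)&(V>110))
try:
    cnt,c,a=comp(y,proj(d,[[.428,-.121,.013]])[0]);print('ferrule',c,a,plane(d,[c],.016))
except Exception as e: print(e)
E
```

```text
[ 0.43255158 -0.09587434  0.10347141] [-2.35476975e+00 -2.07867545e+00  5.80524703e-04] [-0.39 -0.29  2.14 -0.    1.29 -0.26] 0.06176295085342422
[255.08023784 199.97121347]
120 [253.1 190.5] 2473 (232, 161, 43, 61) (array([431.3, -89.2]), array([48.7, 32.4]), 82.8)
140 [252.8 190.7] 2375 (233, 161, 41, 60) (array([431.2, -88.9]), array([48.1, 31.3]), 81.9)
160 [253.  193.1] 2085 (234, 166, 40, 55) (array([431.2, -90.9]), array([44.3, 30.2]), 81.7)
180 [332. 153.] 69 (331, 142, 3, 23) (array([494.4, -66.4]), array([16.8,  1.5]), 86.7)
min() iterable argument is empty
```

Request:
{"name": "step_arm", "arguments": {
  "targets": [
    {"travel": [-0.001,0.008,-0.06],"angular": [0,0,-0.018],"gripper": 0.72},
    {"travel": [-0.001,0.008,-0.11],"angular": [0,0,-0.018],"gripper": 0.72},
    {"travel": [-0.001,0.008,-0.154],"angular": [0,0,-0.018],"gripper": 0.72},
    {"travel": [-0.001,0.008,-0.154],"angular": [0,0,-0.018],"gripper": 0.72},
    {"travel": [-0.001,0.008,-0.154],"angular": [0,0,-0.018],"gripper": 0.3},
    {"travel": [-0.001,0.008,-0.154],"angular": [0,0,-0.018],"gripper": 0.3},
    {"travel": [-0.001,0.008,-0.154],"angular": [0,0,-0.018],"gripper": 0.3},
    {"travel": [-0.001,0.008,-0.154],"angular": [0,0,-0.018],"gripper": 0.3},
    {"travel": [-0.001,0.008,-0.154],"angular": [0,0,-0.018],"gripper": 0.3},
    {"travel": [-0.001,0.008,-0.154],"angular": [0,0,-0.018],"gripper": 0.3}
  ],
  "squeeze": 60
}}

```text
t: 19.55
tool_pos: [0.4339, -0.0917, 0.0136]
tool_rot: [2.366, 2.061, 0.003]
contact_force: [-0.4, -0.4, 6.8]
opening: 0.0306
grip_force: 61.5
```

Request:
{"name": "step_arm", "arguments": {
  "targets": [
    {"travel": [0,0,0.06],"angular": [0,0,0],"gripper": 0.3},
    {"travel": [0,0,0.115],"angular": [0,0,0],"gripper": 0.3},
    {"travel": [0.06,-0.03,0.115],"angular": [0,0,0.05],"gripper": 0.3},
    {"travel": [0.13,-0.06,0.115],"angular": [0,0,0.102],"gripper": 0.3},
    {"travel": [0.2,-0.09,0.115],"angular": [0,0,0.102],"gripper": 0.3},
    {"travel": [0.254,-0.114,0.115],"angular": [0,0,0.102],"gripper": 0.3},
    {"travel": [0.254,-0.114,0.115],"angular": [0,0,0.102],"gripper": 0.3},
    {"travel": [0.254,-0.114,0.115],"angular": [0,0,0.102],"gripper": 0.3},
    {"travel": [0.254,-0.114,0.115],"angular": [0,0,0.102],"gripper": 0.3}
  ]
}}

```text
t: 20.45
tool_pos: [0.5833, -0.1587, 0.08]
tool_rot: [-2.283, -2.156, 0.001]
contact_force: [-0.0, -0.2, -1.4]
opening: 0.0304
grip_force: 60.7
```

```bash
python3 - <<'E'
from m import *
d=grab('wrist','w15');o=ctrl.get_obs();p=o['tool_pos'];print(p,o['tool_rot'],o['opening'],o['grip_force'],o['contact_force'])
def box(c,deg,xs,ys,z):
    a=np.radians(deg);R=np.array([[np.cos(a),-np.sin(a)],[np.sin(a),np.cos(a)]])
    return proj(d,np.c_[np.array([[xs,ys],[xs,-ys],[-xs,-ys],[-xs,ys]])@R.T+c,np.full(4,z)])
print('cradle pred',box([.584,-.16],-3.2,.028,.035,.014).round(0).tolist())
print('held top pred',box(p[:2],-3.2,.016,.0225,p[2]-.0125+.026).round(0).tolist())
t=grab('top','t2');s=grab('scene','s2')
H,S,V=hsv(d)
for th in (150,170):
    m=((V>th)&(S<45)).astype(np.uint8)
    n,l,st,c=cv2.connectedComponentsWithStats(m)
    print(th,[(st[i].tolist(),c[i].round(0).tolist()) for i in range(1,n) if st[i,4]>150])
E
```

```text
[ 0.58326665 -0.15866509  0.08012363] [-2.28328760e+00 -2.15637648e+00  6.91822816e-04] 0.030099928831237282 60.675233602523804 [ 0.01058096  0.98288848 -0.75852298]
cradle pred [[295.0, 160.0], [292.0, 248.0], [221.0, 248.0], [218.0, 160.0]]
held top pred [[290.0, 212.0], [287.0, 295.0], [224.0, 295.0], [221.0, 212.0]]
150 [([0, 0, 512, 352, 57904], [281.0, 176.0]), ([171, 121, 17, 17, 246], [179.0, 129.0]), ([0, 218, 134, 133, 9153], [44.0, 277.0]), ([213, 298, 57, 11, 245], [234.0, 304.0]), ([113, 310, 17, 21, 167], [121.0, 320.0]), ([381, 310, 16, 21, 159], [388.0, 320.0]), ([110, 331, 54, 53, 408], [143.0, 355.0]), ([347, 330, 53, 54, 418], [366.0, 354.0]), ([43, 364, 19, 20, 253], [52.0, 374.0])]
170 [([0, 0, 512, 352, 54441], [275.0, 174.0]), ([172, 121, 16, 17, 234], [179.0, 129.0]), ([485, 145, 27, 74, 1392], [500.0, 182.0]), ([0, 219, 134, 130, 8997], [44.0, 277.0]), ([214, 298, 37, 10, 167], [228.0, 304.0]), ([347, 331, 51, 51, 352], [365.0, 354.0]), ([114, 332, 49, 49, 334], [145.0, 353.0])]
```

```bash
python3 - <<'E'
from m import *
d=load('w15');g=cv2.cvtColor(d['img'],cv2.COLOR_RGB2GRAY)
print('cols',list(range(200,316,4)))
for y in list(range(140,312,6)): print(y,g[y,200:316:4].tolist())
E
```

```text
cols [200, 204, 208, 212, 216, 220, 224, 228, 232, 236, 240, 244, 248, 252, 256, 260, 264, 268, 272, 276, 280, 284, 288, 292, 296, 300, 304, 308, 312]
140 [82, 85, 87, 85, 88, 85, 86, 87, 86, 85, 85, 86, 85, 85, 85, 84, 84, 81, 85, 86, 85, 83, 84, 84, 84, 84, 86, 84, 83]
146 [84, 83, 83, 88, 85, 86, 87, 87, 88, 90, 89, 90, 92, 91, 89, 88, 89, 89, 91, 90, 89, 87, 88, 87, 86, 86, 85, 84, 81]
152 [83, 81, 82, 83, 83, 82, 98, 101, 108, 116, 142, 174, 172, 170, 123, 179, 180, 182, 174, 175, 180, 179, 180, 179, 179, 179, 180, 179, 182]
158 [122, 122, 121, 121, 157, 219, 222, 221, 221, 221, 221, 221, 220, 220, 219, 219, 218, 217, 216, 240, 255, 255, 255, 255, 180, 181, 179, 178, 180]
164 [123, 122, 121, 123, 148, 218, 197, 138, 137, 136, 140, 133, 126, 130, 130, 133, 133, 135, 135, 134, 139, 195, 209, 228, 176, 181, 180, 178, 180]
170 [121, 122, 121, 123, 142, 218, 201, 135, 135, 132, 134, 134, 129, 137, 135, 138, 134, 137, 145, 140, 147, 200, 213, 209, 136, 137, 170, 179, 177]
176 [181, 160, 141, 127, 129, 219, 201, 138, 139, 136, 135, 138, 134, 138, 136, 135, 132, 144, 148, 144, 142, 204,
[... 2516 characters left out ...]
 69]
284 [67, 66, 66, 66, 71, 64, 169, 198, 198, 199, 196, 195, 197, 199, 200, 200, 201, 199, 197, 199, 199, 198, 81, 76, 70, 69, 70, 69, 71]
290 [65, 66, 66, 67, 74, 64, 141, 199, 198, 198, 196, 196, 196, 198, 197, 198, 198, 200, 199, 199, 201, 192, 135, 72, 71, 70, 70, 66, 67]
296 [64, 63, 67, 64, 69, 89, 118, 122, 119, 121, 121, 128, 201, 203, 202, 200, 170, 122, 122, 123, 134, 179, 176, 69, 67, 67, 69, 66, 66]
302 [64, 63, 64, 67, 93, 164, 179, 179, 174, 167, 133, 126, 121, 136, 138, 169, 174, 119, 119, 145, 181, 178, 178, 63, 140, 66, 66, 67, 65]
308 [62, 61, 62, 101, 145, 138, 133, 129, 127, 124, 126, 128, 126, 127, 128, 127, 128, 127, 128, 128, 127, 127, 127, 126, 127, 65, 63, 64, 64]
```

Request:
{"name": "step_arm", "arguments": {
  "targets": [
    {"travel": [0,0.001,-0.04],"angular": [0,0,0],"gripper": 0.3},
    {"travel": [0,0.001,-0.075],"angular": [0,0,0],"gripper": 0.3},
    {"travel": [0,0.001,-0.095],"angular": [0,0,0],"gripper": 0.3},
    {"travel": [0,0.001,-0.102],"angular": [0,0,0],"gripper": 0.3},
    {"travel": [0,0.001,-0.102],"angular": [0,0,0],"gripper": 0.3},
    {"travel": [0,0.001,-0.102],"angular": [0,0,0],"gripper": 0.3}
  ]
}}

```text
t: 21.2
tool_pos: [0.5853, -0.159, 0.0203]
tool_rot: [2.283, 2.156, 0.001]
contact_force: [0.2, -0.2, -1.2]
opening: 0.0305
grip_force: 60.7
```

Request:
{"name": "step_arm", "arguments": {
  "targets": [
    {"travel": [0,0,-0.002],"angular": [0,0,0],"gripper": 0.3},
    {"travel": [0,0,-0.0033],"angular": [0,0,0],"gripper": 0.3},
    {"travel": [0,0,-0.0033],"angular": [0,0,0],"gripper": 0.3},
    {"travel": [0,0,-0.0033],"angular": [0,0,0],"gripper": 0.3}
  ]
}}

```text
t: 21.6
tool_pos: [0.5849, -0.1589, 0.0177]
tool_rot: [2.284, 2.156, 0.001]
contact_force: [0.6, -0.2, 0.6]
opening: 0.0304
grip_force: 60.8
```

Almost seated, so I release and lift clear.

Request:
{"name": "step_arm", "arguments": {
  "targets": [
    {"travel": [0,0,0],"angular": [0,0,0],"gripper": 0.5},
    {"travel": [0,0,0],"angular": [0,0,0],"gripper": 0.55},
    {"travel": [0,0,0],"angular": [0,0,0],"gripper": 0.55},
    {"travel": [0,0,0.03],"angular": [0,0,0],"gripper": 0.55},
    {"travel": [0,0,0.1],"angular": [0,0,0],"gripper": 0.6},
    {"travel": [0,0,0.17],"angular": [0,0,0],"gripper": 0.6},
    {"travel": [0,-0.08,0.25],"angular": [0,0,0],"gripper": 0.6},
    {"travel": [0,-0.14,0.3],"angular": [0,0,0],"gripper": 0.6},
    {"travel": [0,-0.14,0.3],"angular": [0,0,0],"gripper": 0.6},
    {"travel": [0,-0.14,0.3],"angular": [0,0,0],"gripper": 0.6}
  ]
}}

```text
t: 22.6
tool_pos: [0.5853, -0.2446, 0.1995]
tool_rot: [2.284, 2.151, 0.002]
contact_force: [0.2, 0.5, -0.7]
opening: 0.0511
grip_force: 0.0
```

```bash
python3 - <<'E'
from m import *
d=grab('wrist','w16');print(ctrl.get_obs()['tool_pos'])
pts=proj(d,[[.584,-.16,.02],[.594,-.394,.02],[.567,-.289,.03]]).round(0).astype(int);print(pts.tolist())
def cr(p,s=44):
    x0=int(np.clip(p[0]-s,0,512-2*s));y0=int(np.clip(p[1]-s,0,384-2*s));print(x0,y0)
    return cv2.resize(d['img'][y0:y0+2*s,x0:x0+2*s,::-1],(266,300),interpolation=cv2.INTER_CUBIC)
a=np.hstack([cr(p,60) for p in pts])
cv2.imwrite('pics/final.png',np.vstack([a,cv2.resize(d['img'][:,:,::-1],(400,300))[:, :400] if 0 else np.hstack([cv2.resize(d['img'][:,:,::-1],(399,300)),np.zeros((300,399,3),np.uint8)])]))
E
```

```text
[ 0.58436207 -0.24278081  0.19698411]
[[248, 94], [268, 287], [241, 213]]
188 34
208 227
181 153
```

View pics/final.png

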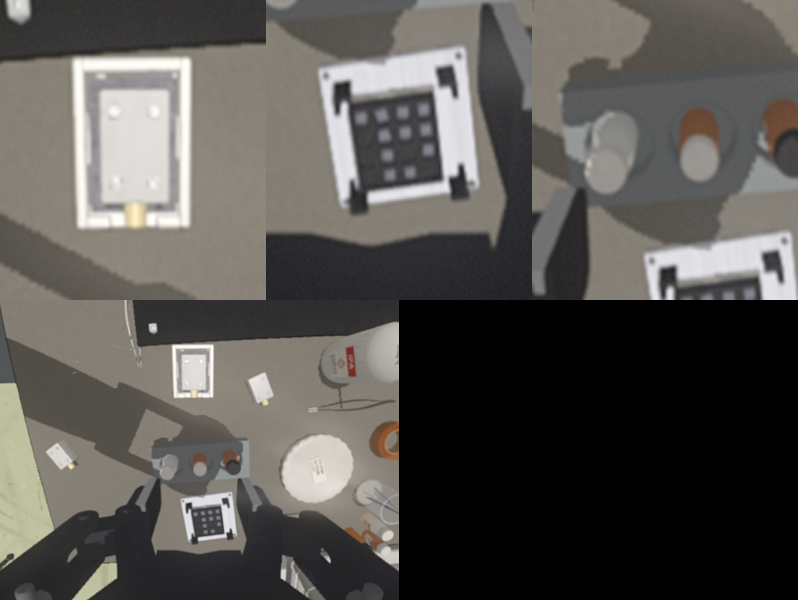

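The last picture shows the adapter in its cradle, screws up, with the yellow ferrule in the notch at (135,213). The black tray lies on the pale one between the posts at (397,140), and both vials are upright in their wells at (610,150) and (698,150). Handing in.

```bash
python3 -c "
from station import ctrl
print(ctrl.finish_job())"
```

```text
the job is handed in; nothing more can be done
None
```

The job is handed in at about 23 s. Both vials stand in the rack wells, the black tray lies flat on the pale one in the nest, the largest adapter is in its cradle with its ferrule at the notch, and the petri dish was not touched; the judge returned no verdict.

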